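# Refit the waffle plate

### The job

Put the clean waffle plate back into the open waffle baker: lift it off the chopping board by its black grip lug, set it on the heater bed and slide its rear tongue under the baker's rear cover into the hidden retaining block, which may sit a little to the left or right of the middle, so feel for the pocket and do not force it. Push the plate fully home, then let its front down behind the front ledge so that it lies flat on the bed, and let go. Leave everything else where it stands.

Things in the scene. Friction and masses are not known exactly. Their poses are not given: they have to be found in the camera images.
- waffle_plate: loose dark metal waffle plate on the chopping board, 0.24 to 0.48 kg: 130 mm (x) by 160 mm (y), rim 13 mm high, flat underside. Origin: centre of the underside; x points to its rear edge, which has a tongue, z up. A black grip lug stands up at its front
- grip_lug (a point): middle of the top of the plate's black grip lug, an upright fin 14 mm thick (pinch it across the plate's y), 54 mm long: plate x = -120 to -66 mm, z = 10 to 44 mm above the underside; its foot, back from x = -73 mm, is 40 mm wide and 18 mm high. This point: x = -93, z = 44 mm
- tongue_tip (a point): middle of the tip of the plate's tongue, which is 30 mm wide and 6 mm thick (z = 1 to 7 mm above the underside) and sticks out from the middle of the rear edge (x = 65 mm). This point: plate x = 83, y = 0, z = 4 mm
- plate_front (a point): middle of the plate's lower front edge: plate x = -65, y = 0, z = 0 mm
- waffle_baker: steel waffle baker, 262 mm (x) by 232 mm (y), fixed, lid standing open at its rear, about 330 mm high. Origin: centre of its underside, on the worktop; x points to its rear, away from the robot, z up. More than 25 N between plate or hand and the baker counts as forcing
- bed_centre (a point): centre of the flat heater bed's top, 70 mm above the baker's origin; bed 128 mm (x) by 164 mm (y). Side cheeks 189 mm apart, 10 mm above the bed, leave the plate 14 mm of play each way. When home the plate's origin is within 2.5 mm in front of this point, on the bed, up to 14 mm to either side, turned as the baker
- ledge_top (a point): middle of the top of the ledge in front of the bed, 5 mm above the bed: baker x = -79.5 to -67.5 mm, this point at x = -73.5, z = 75 mm. The housing in front of it is lower (z = 60 mm). The plate's front rides over the ledge while it is slid in, and when it is fully home drops behind it
- cover_edge (a point): middle of the lower front edge of the rear cover, the overhang that the plate's rear edge and tongue go under: baker x = 52, z = 89 mm (19 mm above the bed); cover top at z = 95 mm, 213 mm wide
- pocket_zone (a point): where the retaining block's mouth would be if central: baker x = 69, y = 0, z = 74 mm. The block is hidden under the cover, rigid, locked anywhere within 12 mm either side (y), not reported: flat face 156 mm wide, pocket 33 mm wide, z = 69 to 79.5 mm, back wall 14 mm behind the face (x = 83 mm)
- chopping_board: wooden chopping board, 300 mm by 170 mm, 18 mm thick, fixed; the plate lies on it. Origin: centre of its underside; its long side lies along y and y points away from its handle
- jar_low: glass jar of pale orange spread with a red lid, 60 mm across, 75 mm high, between the baker and the plates; origin under its middle; leave it alone
- jar_back: glass jar with a green lid, 60 mm across, 75 mm high, behind the first; origin under its middle; leave it alone
- table_sign: small table sign in a black foot, 45 by 66 mm, 64 mm high, in front of the baker; origin under its middle; leave it alone
- tongs: steel tongs 177 mm long, 26 mm high, lying on a low black tray in front of the baker; origin under their middle; leave them alone

How it is judged (in metres and radians):
On the way, in this order (a step that is already met when the one before it is completed fails the run):
1. the plate is lifted off the chopping board (z of waffle_plate in the frame of chopping_board above 0.04 m), for 0.1 s.
2. the tongue is home in the pocket under the rear cover (its tip within 3.5 mm of the pocket's back) (x of tongue_tip in the frame of waffle_baker above 0.0795 m and z of tongue_tip in the frame of waffle_baker between 0.066 and 0.082 m), for 0.1 s.
At the end, for the whole second after the job is handed in: The plate lies released, at rest and flat in the baker: tongue tip within 4.5 mm of the back of the retaining pocket, underside within 2 mm of the heater bed at the middle and at the front edge (dropped behind the ledge), tilt under 0.03 rad, turned less than 0.1 rad from the baker (x of tongue_tip in the frame of waffle_baker above 0.0785 m and z of plate_front in the frame of waffle_baker between 0.067 and 0.072 m and z of waffle_plate in the frame of waffle_baker below 0.072 m and angle between waffle_plate's own z axis and vertical below 0.03 rad and angle between the x axis of waffle_plate and the x axis of waffle_baker, either way round below 0.1 rad and linear speed of waffle_plate below 0.01 m/s); the robot touches nothing.
It fails at once if the plate is forced: pressed or pushed against the baker with more than 25 N (contact force between waffle_plate and waffle_baker above 25 N).
It fails at once if the hand or arm presses on the baker with more than 25 N (contact force between the arm and waffle_baker above 25 N).
It fails at once if a bystander is pushed out of place by more than 20 mm (distance of any of jar_low, jar_back, table_sign, tongs from where it was at the start of the episode above 0.02 m).
It also fails if it takes over 69 s, if anything falls off the work surface, if the arm or the gripper's body presses on something with over 40 N, if the wrist force passes 120 N, or if a joint passes its speed limit or range.

### The arm

A 7-joint arm with a two-finger parallel gripper is mounted at the origin on a cart in front of the work surface, level with it; the furniture and walls round the work are solid. World frame = base frame: x ahead of the robot, y to its left, z up, the work surface at z = 0. Lengths are in mm, angles in rad, forces in N, time in s.
With the tool pointing down it reaches from about 425 to 875 mm from the base axis. Payload 8.4 kg.
Tool frame: the origin (TCP) lies where the fingers leave the gripper's body, on its centre line; the fingertips stand 73 mm ahead of it and the grasp point (between the pads) lies 54 mm ahead of it; z points along the fingers, y is the line along which they close (so a half turn about z gives the same grasp; the last joint's range is limited). The gripper opens to 85 mm and grips with 20 to 120 N. Pads are 22 mm wide; open, the fingers measure 114 mm over their backs; the gripper's body (76 mm by 85 mm) begins 54 mm behind the grasp point. The pads swing forward as they close: fully open they stand 13 mm farther back than shut.
Start: joints at [1.18, 0.333, 0.04, 1.465, -0.013, 1.343, -0.059], TCP at [186.968, -622.504, 303.908] pointing down, gripper open.
Joint ranges: [-2.58, 2.58], [-0.38, 2.09], [-1.3, 1.39], [0.25, 2.4], [-1.5, 4.64], [0.08, 2.09], [-2.65, 2.65]. Speed limits (rad/s): [2.22, 2.22, 2.79, 2.79, 3.14, 3.14, 3.14].

### API

Orientations are given as a unit quaternion [w, x, y, z].
In Python, from plant import bot gives the robot as it stands. The module is installed in compiled form; this text tells all that it offers. Calls block until the motion is done:
- bot.goto(position, orientation): joint-space move of the TCP to a pose.
- bot.move_linear(position, ori=None, feed=150, guard=None): straight line of the TCP; ori=None keeps the orientation; feed is the mean speed in mm/s. With guard (N) it stops when the force on the tool has changed by that much, and returns True; else False.
- bot.goto_joints(angles): joint-space move.
- bot.command_gripper(opening, effort=None): finger opening in mm; effort is the grip in N (None keeps the last); returns when the fingers have stopped.
- bot.dwell(seconds).
- bot.inverse_kinematics(position, orientation): joint angles nearest the present ones, or None.
- bot.snapshot(name): name is "scene" or "top" or "wrist"; returns the picture (480x640x3 uint8, red, green, blue); there is no depth.
- bot.get_calibration(name): a dict with "fov_y" (degrees; the focal length in pixels is half the picture's height over the tangent of half this angle, whatever the lens; pixels are square), "cx", "cy" (the principal point, pixels), "R" (3x3) and "t" (3): a world point X has camera coordinates R X + t; the wrist camera has in their place "hand_eye" (4x4, takes a point from camera to tool coordinates, whose origin is the TCP and whose axes are the flange's). Camera axes: x right, y down, z forward; pixel columns grow to the right and rows downward; lengths in mm; the calibration is good to about 2 mm. The wrist camera is an equidistant fisheye: a pixel r from the principal point sees the ray r / f radians off the axis. A picture is of the moment at which its call begins: read the wrist's pose just before it. get_calibration takes no time and is no camera call.
A pose or a line that the arm cannot do raises bot.Unreachable and nothing moves.
- bot.job_done(): hands the job in; it is judged then, once.
Readings, each from a call of its own:
- bot.get_clock(): time.
- bot.get_q(): joint angles.
- bot.get_qd(): joint speeds.
- bot.get_tau(): joint torques, N m.
- bot.get_position(): TCP position.
- bot.get_ee_rot(): TCP orientation.
- bot.get_wrist_force(): force on the tool from outside, world axes, zero at the start.
- bot.get_moment(): the same for the moment, N m.
- bot.get_width(): finger opening in mm.
- bot.get_gripper_force(): force on a finger pad.
Only numpy, scipy, OpenCV 4.12 (cv2) and the standard library are available. Lean on these libraries where they do the work, as an engineer would, in place of code of your own. Each camera call takes 0.05 s, during which the arm holds its last target. There are 200 camera calls.

## Working session

There is one attempt and no reset: what is moved stays moved. The work goes in short steps, each a Python script; the robot and the scene stay as the last script left them, time stands still between calls to the robot, and variables do not carry over. Pictures are saved under pics/ and viewed, at most 10 in all, crops included, and the job is handed in when it is done.

```bash
mkdir -p pics; python3 - <<'E'
from plant import bot
import cv2,numpy as np
for n in("scene","top"):
    im=bot.snapshot(n); cv2.imwrite(f"pics/{n}0.png",im[:,:,::-1]); c=bot.get_calibration(n); print(n,c)
print(bot.get_calibration("wrist"),bot.get_ee_rot(),bot.get_clock())
E
```

```text
scene {'fov_y': 50.04645393480491, 'cx': 317.3191656045203, 'cy': 240.7547340473649, 'R': array([[ 0.79233786, -0.60986152, -0.01642093],
       [-0.48377523, -0.6116711 , -0.62595526],
       [ 0.37170182,  0.50391209, -0.77968607]]), 't': array([-461.56577381,  342.30676751,  917.4262514 ])}
top {'fov_y': 43.10691548638939, 'cx': 326.20638434415883, 'cy': 234.81088528182724, 'R': array([[-0.01260848, -0.9999174 , -0.00249257],
       [-0.99309237,  0.01281316, -0.11663347],
       [ 0.11665577,  0.00100478, -0.9931719 ]]), 't': array([  44.76441251,  586.30522945, 1351.76184998])}
{'fov_y': 65.70646984690485, 'cx': 314.8212349026837, 'cy': 240.95124807655313, 'hand_eye': array([[-2.01463770e-04, -9.57050811e-01, -2.89920170e-01,
         7.37546587e+01],
       [ 9.99999914e-01, -8.75674140e-05, -4.05826501e-04,
         4.93591665e-01],
       [ 3.63009022e-04, -2.89920226e-01,  9.57050746e-01,
        -7.03250856e+01],
       [ 0.00000000e+00,  0.00000000e+00,  0.00000000e+00,
         1.00000000e+00]])} [-7.19278700e-04  9.89376018e-01  1.45377287e-01 -1.49818087e-04] 0.1
```

View pics/scene0.png

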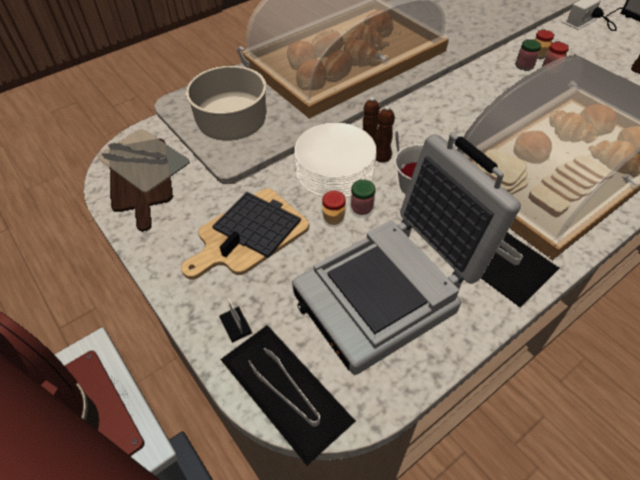

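View pics/top0.png

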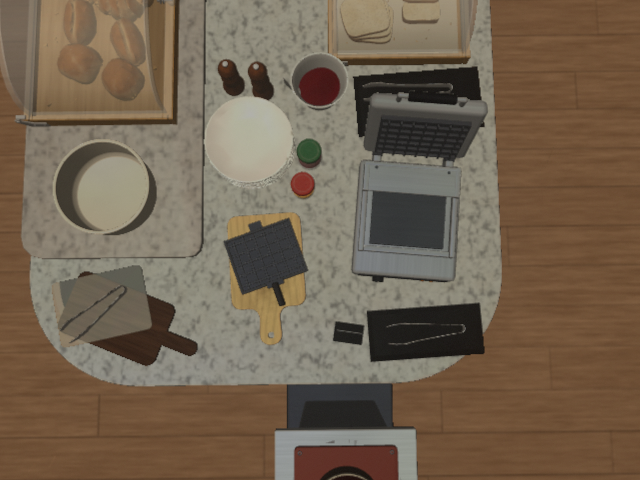

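The scene view shows the plate on its board at about (255,225) with the lug at (230,243), and the baker at about (385,290). In the top view the plate centre is near (265,257), the lug near (279,293) and the bed near (408,220). I'll enlarge both.

```bash
python3 - <<'E'
import cv2,numpy as np
t=cv2.imread("pics/top0.png")
a=cv2.resize(t[210:330,215:315],None,fx=4,fy=4,interpolation=cv2.INTER_CUBIC)
b=cv2.resize(t[165:285,350:450+15],None,fx=3.4,fy=4,interpolation=cv2.INTER_CUBIC)
cv2.imwrite("pics/c1.png",np.hstack([a,b])) 
s=cv2.imread("pics/scene0.png")
cv2.imwrite("pics/c2.png",cv2.resize(s[185:365,175:465],None,fx=2.75,fy=2.75,interpolation=cv2.INTER_CUBIC))
E
```

```text
(no output)
```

View pics/c1.png

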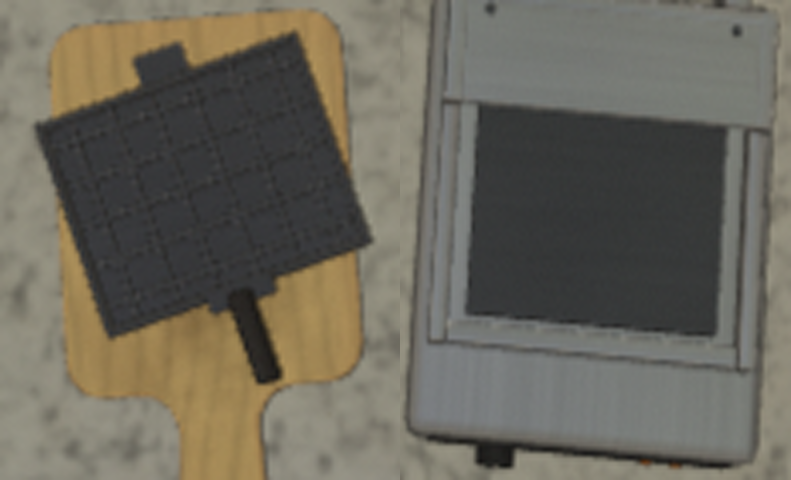

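View pics/c2.png

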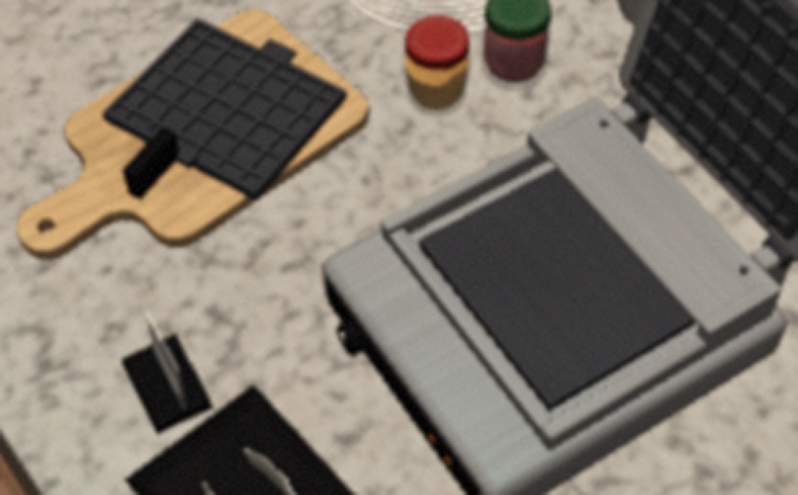

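The plate (turned about 20° right of the board) and its tongue, and the bed, ledge and cover edge are all clear in both crops. Their corners are marked in the next fit.

```bash
cat >util.py <<'E'
from plant import bot
import numpy as np, cv2
from scipy.optimize import least_squares
from scipy.spatial.transform import Rotation as Ro
def proj(n,P):
    c=bot.get_calibration(n); f=240/np.tan(np.radians(c["fov_y"]/2)); X=P@c["R"].T+c["t"]
    return X[:,:2]/X[:,2:]*f+[c["cx"],c["cy"]]
def world(p,L): # p=x,y,z,yaw
    return Ro.from_euler("z",p[3]).apply(L)+p[:3]
def fit(obs,p0,free_z=True):
    def r(p): return np.concatenate([(proj(n,world(p,np.array(L,float)))-px).ravel() for n,L,px in obs])
    s=least_squares(r,p0,loss="soft_l1",x_scale=[10,10,10,.1]); return s.x,r(s.x)
E
python3 - <<'E'
from util import *
T1=lambda a:np.array(a)/4+[214.6,209.6]
T2=lambda a:(np.array(a)-[400,0])/[3.4,4]+[349.65,164.6]
S=lambda a:np.array(a)/2.75+[174.7,184.7]
pl=[(65,80,13),(65,-80,13),(-65,-80,13),(-65,80,13)]
o=[("top",pl+[(83,15,7),(83,-15,7)],T1([(38,123),(297,32),(371,240),(112,337),(135,57),(180,42)])),
   ("scene",pl,S([(198,20),(345,97),(257,192),(105,117)]))]
p,r=fit(o,[500,130,18,.3]); print("plate",p.round(3),r.round(1))
bk=[(-64,82,70),(-64,-82,70)]
o=[("top",bk+[(52,82,89),(52,-82,89),(52,106,90),(52,-106,90)],T2([(467,317),(717,335),(479,104),(727,127),(443,101),(772,130)])),
   ("scene",bk+[(52,-82,89),(52,82,89)],S([(420,243),(552,408),(692,324),(555,170)]))]
p,r=fit(o,[640,-150,0,0]); print("baker",p.round(3),r.round(1))
print(Ro.from_quat(np.roll(bot.get_ee_rot(),-1)).as_matrix().round(3))
E
```

```text
plate [5.42966e+02 1.77109e+02 7.46600e+00 3.37000e-01] [-0.7  0.4  0.  -0.5  0.6  0.3 -0.7  0.1 -0.5  0.3  0.5 -0.3  0.4  0.5
  1.2 -1.1 -0.   2.  -0.5 -0.4]
baker [ 6.21170e+02 -1.46922e+02 -1.39300e+01 -9.30000e-02] [ 0.1 -1.1 -0.4  0.3  0.8 -0.2  1.3 -0.2  0.7 -0.4 -1.1 -0.2  0.3  1.9
 -0.1  2.1 -1.5 -1.3 -2.3 -1.5]
[[ 0.958  0.288 -0.001]
 [ 0.288 -0.958  0.001]
 [-0.    -0.001 -1.   ]]
```

```bash
cat >>util.py <<'E'
def quat(yaw,th=0): # tool down, tool x at yaw; th>0 raises the robot side (rear down)
    m=Ro.from_euler("z",yaw)*Ro.from_euler("y",th)*Ro.from_euler("x",np.pi)
    return np.roll(m.as_quat(),1).tolist()
def wcam(): # pose read before the picture
    H=bot.get_calibration("wrist")["hand_eye"]; T=np.eye(4)
    T[:3,:3]=Ro.from_quat(np.roll(bot.get_ee_rot(),-1)).as_matrix(); T[:3,3]=bot.get_position()
    return T@H
def wproj(M,P):
    c=bot.get_calibration("wrist"); f=240/np.tan(np.radians(c["fov_y"]/2))
    X=(P-M[:3,3])@M[:3,:3]; h=np.hypot(X[:,0],X[:,1]); k=f*np.arctan2(h,X[:,2])/h
    return X[:,:2]*k[:,None]+[c["cx"],c["cy"]]
E
python3 - <<'E'
from util import *
def shot(n):
    M=wcam(); im=bot.snapshot("wrist"); np.save(n+".npy",M); cv2.imwrite(f"pics/{n}.png",im[:,:,::-1])
bot.goto([545,-140,350],quat(-.09)); shot("b1")
bot.goto([480,165,300],quat(.337)); shot("p1")
print(bot.get_clock(),bot.get_position(),bot.get_wrist_force())
E
```

```text
3.5583 [481.04380696 163.09709379 300.13451854] [ 0.41671506 -0.42510401 -0.96239519]
```

View pics/b1.png

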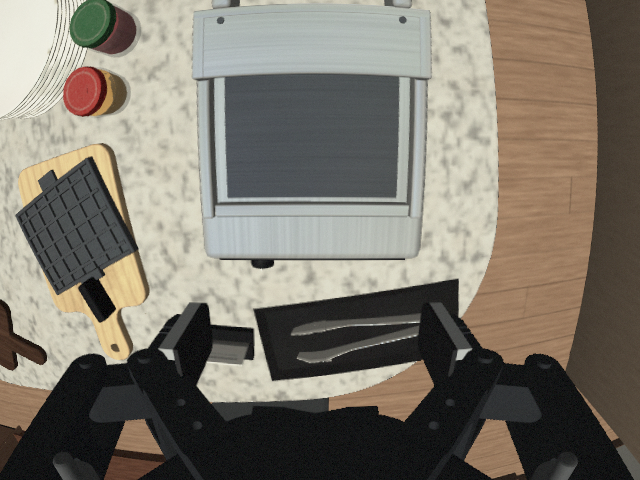

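View pics/p1.png

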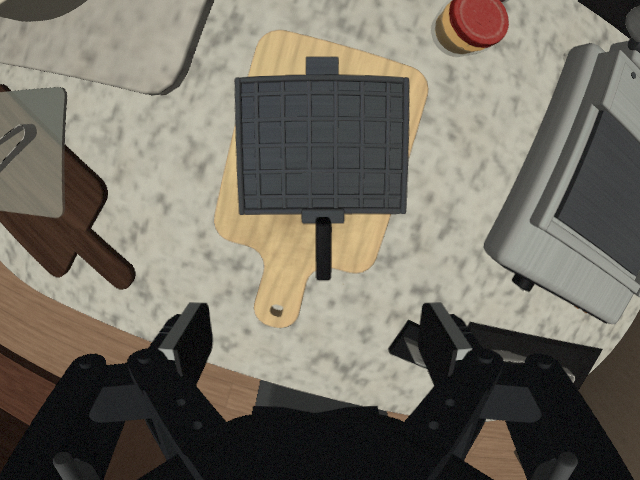

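In b1 the bed's corners are at (228,197), (399,199), (223,76) and (398,77), and the cover edge runs from (192,78) to (432,80). In p1 the plate rim corners are at (236,78), (409,77), (406,213) and (239,214). Its tongue tip is at (322,57) and the lug's front top at (324,280).

```bash
python3 - <<'E'
from util import *
def f2(n,L,px,top,z,p0,zf):
    M=np.load(n+".npy"); L=np.array(L,float)
    def r(p):
        q=[p[0],p[1],p[3] if zf else z,p[2]]
        return np.concatenate([(wproj(M,world(q,L))-px).ravel(),(proj("top",world(q,np.array(top[0],float)))-top[1]).ravel()*.5])
    s=least_squares(r,p0,loss="soft_l1"); print(n,zf,s.x.round(3),r(s.x).round(1))
T1=lambda a:np.array(a)/4+[214.6,209.6]
T2=lambda a:(np.array(a)-[400,0])/[3.4,4]+[349.65,164.6]
pl=[(65,80,13),(65,-80,13),(-65,-80,13),(-65,80,13)]
bk=[(-64,82,70),(-64,-82,70)]
for zf in(0,1):
    f2("p1",pl+[(83,15,7),(83,-15,7),(-120,7,44),(-120,-7,44)],[(236,78),(409,77),(406,213),(239,214),(307,57),(338,57),(317,280),(331,280)],
     (pl,T1([(38,123),(297,32),(371,240),(112,337)])),18,[543,177,.337,18],zf)
    f2("b1",bk+[(52,82,89),(52,-82,89),(52,106,89),(52,-106,89)],[(228,197),(399,199),(223,76),(398,77),(192,78),(432,80)],
     (bk,T2([(467,317),(717,335)])),0,[621,-147,-.093,0],zf)
E
```

```text
p1 0 [5.42481e+02 1.76099e+02 3.40000e-01 1.80000e+01] [-1.6 -1.5  1.1 -0.5  0.8  1.  -0.2  0.9 -1.1 -1.1  0.8 -1.1 -0.9  1.4
  0.7  1.3 -0.5  0.1  0.  -0.5  0.5  0.1 -0.4  0.2]
b1 0 [ 6.19050e+02 -1.46754e+02 -9.90000e-02  0.00000e+00] [ 0.4  1.3 -1.9  0.5 -1.7 -0.2  7.7 -0.1  3.9 -0.2 -0.8 -0.8  0.1 -0.5
  0.3  0.4]
p1 1 [5.42267e+02 1.75897e+02 3.40000e-01 1.37620e+01] [-0.6 -0.5  0.1  0.4 -0.1  0.3  0.8  0.2 -0.9  0.   0.6  0.  -0.7 -0.2
  0.6 -0.3 -0.3  0.2  0.1 -0.3  0.5  0.2 -0.2  0.2]
b1 1 [ 6.19090e+02 -1.46742e+02 -9.90000e-02 -5.81000e-01] [ 0.5  1.1 -2.1  0.3 -1.6 -0.2  7.5 -0.   4.1 -0.2 -1.  -0.8  0.1 -0.5
  0.2  0.4]
```

```bash
python3 - <<'E'
from util import *
M=np.load("b1.npy"); print(M[:3,3].round())
L=np.array([(-64,82,70),(-64,-82,70),(55,82,70),(55,-82,70),(52,106.5,91),(52,-106.5,91)],float); px=[(228,197),(399,199),(223,76),(398,77),(192,78),(432,80)]
T2=lambda a:(np.array(a)-[400,0])/[3.4,4]+[349.65,164.6]
for w in(0,.5):
    def r(p):
        q=[p[0],p[1],0,p[2]]
        return np.concatenate([(wproj(M,world(q,L))-px).ravel(),(proj("top",world(q,L[:2]))-T2([(467,317),(717,335)])).ravel()*w])
    s=least_squares(r,[619,-147,-.095]); print(s.x.round(3),r(s.x).round(1))
# automatic line fits on bed edges for yaw
g=cv2.cvtColor(cv2.imread("pics/b1.png"),6).astype(float)
import itertools
def edge(vs,us):
    out=[]
    for v in vs:
        d=np.diff(g[v,us[0]:us[1]]); k=np.argmax(abs(d)); out.append((us[0]+k+.5,v))
    return np.array(out)
for us in((215,240),(388,408)): 
    e=edge(range(90,190,5),us); print(np.polyfit(e[:,1],e[:,0],1).round(3), np.median(e[:,0]))
h=[]
for u in range(235,395,8):
    d=np.diff(g[185:206,u]); k=np.argmax(abs(d)); h.append((u,185+k+.5))
h=np.array(h); print(np.polyfit(h[:,0],h[:,1],1))
E
```

```text
[ 618. -148.  420.]
[ 6.19040e+02 -1.45589e+02 -9.50000e-02] [-0.5  1.8 -2.8  0.2  1.8  0.1  1.5 -0.8  1.2  0.3 -1.1 -1.6 -0.  -0.
  0.   0. ]
[ 6.19037e+02 -1.45592e+02 -9.50000e-02] [-0.5  1.8 -2.8  0.2  1.8  0.1  1.5 -0.8  1.2  0.3 -1.1 -1.6 -0.1 -0.4
  0.1  0.3]
[-8.30000e-02  2.34055e+02] 224.5
[-2.40000e-02  4.01108e+02] 398.0
[9.86842105e-03 1.96680921e+02]
```

```bash
python3 - <<'E'
from util import *
l=world([542.4,176,18,.340],np.array([[-93,0,31+54.]]))[0]; q=quat(.340)
bot.goto((l+[0,0,80]).tolist(),q); bot.move_linear(l.tolist(),q,feed=120,guard=15)
print(bot.get_position()-l,bot.get_wrist_force())
bot.command_gripper(0,110); print(bot.get_width(),bot.get_gripper_force(),bot.get_wrist_force(),bot.get_position()-l)
bot.move_linear((l+[0,0,110]).tolist(),q,feed=120); bot.dwell(.2)
print(bot.get_width(),bot.get_wrist_force(),bot.get_moment(),bot.get_position(),bot.get_clock())
M=wcam(); im=bot.snapshot("wrist"); np.save("g1.npy",M); cv2.imwrite("pics/g1.png",im[:,:,::-1])
E
```

```text
[0.63789464 0.37374205 0.82312763] [-0.30734214 -0.18506014  0.65722735]
12.20760627308043 107.33280301094055 [-1.43782237 -0.93814149  6.25434701] [0.10615286 0.13054602 0.35571635]
12.70278734338121 [-1.54029189e-03 -5.18861048e-01 -2.79038013e+00] [-0.0696937   0.22466328  0.02636074] [454.39862624 144.95296045 212.36627966] 6.8583
```

View pics/g1.png

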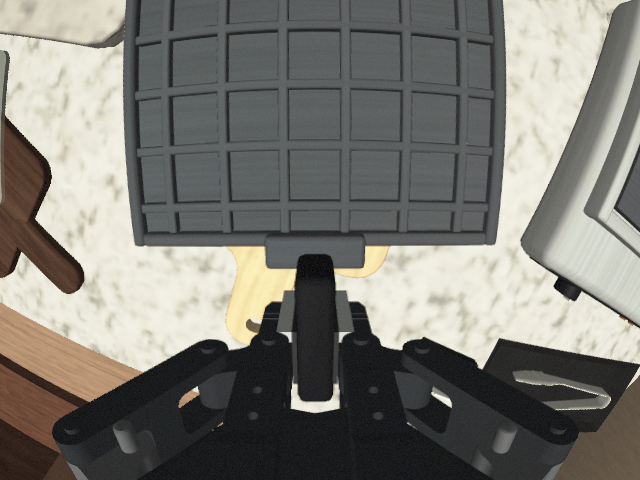

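Plate firmly gripped and symmetric: its front top corners are at (136,245) and (495,245), and its sides leave the picture at u≈125 and 505. Next I check the sag and carry it to the baker.

```bash
cat >>util.py <<'E'
BK=[619.0,-145.6,0,-.095]; SAG=[0.,0.] # pitch sag of the plate in the grip, x slip
def tcp(px,py,h,th,sag=0.,bk=None,dyaw=0.):
    """plate: origin x, y in baker; h = height of its lower rear edge above the bed; th = front-up tilt"""
    bk=bk or BK; R=Ro.from_euler("y",th); rear=np.array([px+65,py,70+h])
    g=rear+R.apply([-65,0,0])+R.apply([-93,0,31])     # grasp point
    t=g+Ro.from_euler("y",th-sag).apply([0,0,54])
    return world(bk,t[None])[0].tolist(), quat(bk[3]+dyaw,th-sag)
E
python3 - <<'E'
from util import *
M=np.load("g1.npy"); H=bot.get_calibration("wrist")["hand_eye"]; T=M@np.linalg.inv(H)
def pts(p,L): # p: dx, dy, dyaw, pitch; pivot at grasp point; returns world
    loc=Ro.from_euler("zy",[p[2],p[3]]).apply(np.array(L,float)-[-93,0,31])+[p[0],p[1],0]
    return (loc*[1,-1,-1]+[0,0,54])@T[:3,:3].T+T[:3,3]
C=[(-65,80,13),(-65,-80,13)]
side=np.linspace(-65,40,60)
def r(p):
    e=(wproj(M,pts(p,C))-[(136,245),(495,245)]).ravel().tolist()
    for y,u in((80,125),(-80,505)):
        w=wproj(M,pts(p,[(x,y,13) for x in side])); e.append(np.interp(2,w[::-1,1][::1] if w[0,1]<w[-1,1] else w[::-1,1],w[::-1,0])-u)
    return e
print("nominal",np.round(r([0,0,0,0]),1))
s=least_squares(r,[0,0,0,0],x_scale=[1,1,.01,.01]); print(s.x,s.fun.round(1))
bk=BK
for a in [(-45,0,90,0),(-45,0,12,.06),(-17,0,1.2,.06),(-17,14,1.2,.06),(0,0,1,.06)]:
    p,q=tcp(*a); print(np.round(p,1), bot.inverse_kinematics(p,q) is not None)
E
```

```text
nominal [-4.6  1.7  1.7  1.7 -2.8  0.7]
[ 0.72132168 -0.70583552  0.00090181  0.01625291] [-2.9  0.6  2.7  0.3  0.7 -0.5]
[ 481.6 -132.5  245. ] True
[ 487.  -133.   176.3] True
[ 514.9 -135.7  165.5] True
[ 516.2 -121.7  165.5] True
[ 531.8 -137.3  165.3] True
```

```bash
python3 - <<'E'
from util import *
S=.012
p,q=tcp(-45,0,90,0,S); bot.goto(p,q)
p,q=tcp(-45,0,12,.06,S); print(bot.move_linear(p,q,feed=80,guard=8)); bot.dwell(.3)
f0=bot.get_wrist_force(); print(f0,bot.get_position()-p)
M=wcam(); im=bot.snapshot("wrist"); cv2.imwrite("pics/i1.png",im[:,:,::-1]); np.save("i1.npy",M)
p,q=tcp(-42,0,3.5,.06,S); print(bot.move_linear(p,q,feed=50,guard=6)); bot.dwell(.2)
print(bot.get_wrist_force()-f0,bot.get_position()-p)
p,q=tcp(-20,0,1.5,.06,S); print(bot.move_linear(p,q,feed=30,guard=6)); bot.dwell(.2)
print(bot.get_wrist_force()-f0,bot.get_position()-p,bot.get_clock())
E
```

```text
False
[-0.43855203 -0.24079064 -2.62251158] [ 0.09550599 -0.06090874  0.34166511]
False
[0.47923643 0.3950563  0.02637717] [0.0553156  0.01955094 0.06380566]
False
[ 0.22317225 -0.59699514 -0.48644503] [-0.11957552 -0.05346614  0.06393445] 10.9667
```

View pics/i1.png

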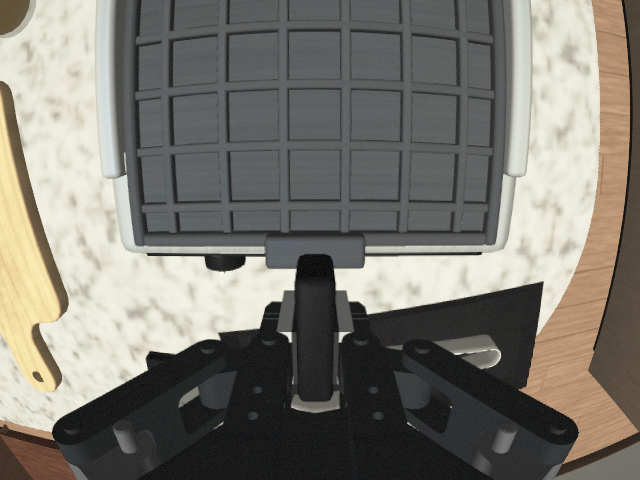

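The plate sits centred over the baker with matching yaw (housing margins 10 and 11 px). Now feel for the pocket.

```bash
cat >>util.py <<'E'
def inb(): # nominal plate origin in baker, from TCP reading (level x,y only)
    p0,_=tcp(0,0,1.2,.06,.012); d=bot.get_position()-np.array(p0); return Ro.from_euler("z",-BK[3]).apply(d).round(2)
E
python3 - <<'E'
from util import *
S=.012
for y in (0,2.5,-2.5,5,-5,7.5,-7.5,10,-10,12,-12):
    p,q=tcp(-19,y,1.2,.06,S); bot.move_linear(p,q,feed=60)
    bot.dwell(.1); f0=bot.get_wrist_force()
    p,q=tcp(1,y,1.2,.06,S); hit=bot.move_linear(p,q,feed=25,guard=5)
    b=inb(); print(y,hit,b,(bot.get_wrist_force()-f0).round(1),round(bot.get_clock(),1))
    if b[0]>-6 or bot.get_clock()>42: break
E
```

```text
0 True [-15.04   0.16  -0.88] [ 1.2  2.1 -0.4] 11.7
2.5 True [-2.02  2.55 -1.04] [ 0.1  0.  -0.8] 12.7
```

```bash
python3 - <<'E'
from util import *
bot.dwell(.2); print(inb(),bot.get_wrist_force().round(1),bot.get_moment().round(2),Ro.from_quat(np.roll(bot.get_ee_rot(),-1)).as_euler("xyz").round(3),Ro.from_quat(np.roll(tcp(0,0,1,.06,.012)[1],-1)).as_euler("xyz").round(3))
f0=bot.get_wrist_force()
p,q=tcp(1.5,2.5,1.2,.06,.012); print(bot.move_linear(p,q,feed=12,guard=8),inb(),(bot.get_wrist_force()-f0).round(1))
bot.dwell(.2); print(inb(),(bot.get_wrist_force()-f0).round(1),bot.get_clock())
E
```

```text
[-2.39  2.54 -1.37] [ 0.1 -0.3 -3.3] [-0.05  0.01  0.01] [-3.141  0.051 -0.095] [ 3.142  0.048 -0.095]
True [-1.42  2.51 -1.52] [1.1 0.4 0.2]
[-1.56  2.5  -1.82] [ 0.8 -0.7  1.4] 13.4333
```

```bash
python3 - <<'E'
from util import *
f0=bot.get_wrist_force()
for th in (.05,.04,.03,.02,.01,0):
    p,q=tcp(-1.2,2.5,.3,th,.012); hit=bot.move_linear(p,q,feed=10,guard=7); bot.dwell(.1)
    print(th,hit,(bot.get_position()-p).round(2),(bot.get_wrist_force()-f0).round(1),bot.get_moment().round(2),round(bot.get_clock(),1))
    if hit: break
E
```

```text
0.05 False [-0.25  0.03 -0.21] [-0.6  1.  -1.1] [0.01 0.13 0.01] 13.8
0.04 False [-0.06 -0.01  0.  ] [-1.8  0.9 -0.3] [ 0.09  0.33 -0.01] 14.2
0.03 False [-0.03 -0.01  0.04] [-2.3  0.4 -0.8] [ 0.05  0.41 -0.  ] 14.7
0.02 False [ 0.03 -0.02  0.06] [-1.5  1.5 -1. ] [-0.03  0.38  0.01] 15.1
0.01 False [ 0.05 -0.04  0.08] [-1.8  1.1 -1.8] [0.03 0.31 0.02] 15.5
0 True [-0.05 -0.01  0.03] [-1.5  1.   9.2] [ 0.   -0.09 -0.04] 15.9
```

```bash
python3 - <<'E'
from util import *
bot.command_gripper(40); bot.dwell(.2); print(bot.get_wrist_force(),bot.get_width())
p=bot.get_position(); q=tcp(0,0,0,0)[1]
bot.move_linear((p+[0,0,60]).tolist(),feed=100)
bot.goto([515,-133,350],q); bot.dwell(.3)
M=wcam(); im=bot.snapshot("wrist"); np.save("e1.npy",M); cv2.imwrite("pics/e1.png",im[:,:,::-1]); print(bot.get_clock())
c=im[40:300,180:460,::-1]; cv2.imwrite("pics/e1c.png",cv2.resize(c,None,fx=2.3,fy=2.3,interpolation=cv2.INTER_CUBIC))
for z0,th in((70,0),(70,.04)):
    L=Ro.from_euler("y",th).apply(np.array([(-65,80,13),(-65,-80,13),(-120,7,44),(-120,-7,44)])-[65.,0,0])+[64.5,2.5,z0]
    print(th,((wproj(M,world(BK,L))-[180,40])*2.3).round(1).tolist())
print(((wproj(M,world(BK,np.array([(-67.5,0,75),(-79.5,0,75.],) if 0 else [(-67.5,0,75.),(-79.5,0,75.),(52,0,89.)])))-[180,40])*2.3).round(1).tolist())
E
```

```text
File "<stdin>", line 11
    print(((wproj(M,world(BK,np.array([(-67.5,0,75),(-79.5,0,75.],) if 0 else [(-67.5,0,75.),(-79.5,0,75.),(52,0,89.)])))-[180,40])*2.3).round(1).tolist())
                                                                ^
SyntaxError: closing parenthesis ']' does not match opening parenthesis '('
```

```bash
python3 - <<'E'
from util import *
bot.command_gripper(40); bot.dwell(.2); print(bot.get_wrist_force(),bot.get_width())
p=bot.get_position(); q=tcp(0,0,0,0)[1]
bot.move_linear((p+[0,0,60]).tolist(),feed=100)
bot.goto([515,-133,300],q); bot.dwell(.3)
M=wcam(); im=bot.snapshot("wrist"); np.save("e1.npy",M); cv2.imwrite("pics/e1.png",im[:,:,::-1]); print(bot.get_clock())
cv2.imwrite("pics/e1c.png",cv2.resize(im[40:300,180:460,::-1],None,fx=2.3,fy=2.3,interpolation=cv2.INTER_CUBIC))
for th in(0,.04):
    L=Ro.from_euler("y",th).apply(np.array([(-65,80,13),(-65,-80,13),(-120,7,44),(-120,-7,44)])-[65.,0,0])+[64.5,2.5,70]
    print(th,((wproj(M,world(BK,L))-[180,40])*2.3).round(1).tolist())
print(((wproj(M,world(BK,np.array([(-67.5,82,75.),(-79.5,82,75.),(52,0,89.)])))-[180,40])*2.3).round(1).tolist())
E
```

```text
[ 0.05338925 -0.43072316  0.37197646] 39.895177772815636
17.9917
0 [[77.2, 315.2], [542.7, 315.2], [287.6, 497.4], [331.9, 497.4]]
0.04 [[73.1, 315.3], [546.8, 315.3], [287.0, 499.4], [332.5, 499.5]]
[[84.8, 317.8], [86.5, 351.2], [317.6, -37.5]]
```

View pics/e1c.png

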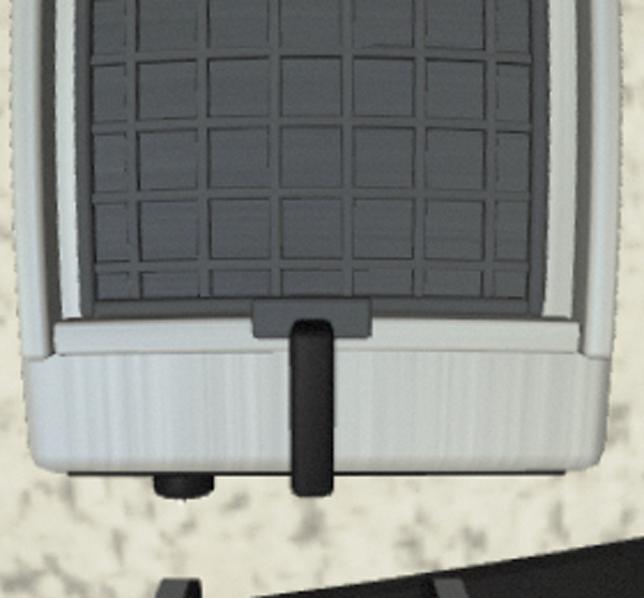

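The plate front lies at v≈317, right behind the fully visible ledge (318 to 351). Its front width is 465 px, which matches lying flat (465.5 px) and not resting on the ledge (474 px). It's home, so I hand in.

```bash
python3 -c "
from plant import bot
print(bot.job_done())"
```

```text
the job is handed in; nothing more can be done
None
```

The waffle plate is in the baker: tongue seated in the pocket about 2.5 mm left of centre, front down behind the ledge, lying flat by the last wrist picture and released; I handed it in just after 18 s on the robot's clock, and the interface returned no verdict.

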